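Hold the block plane up to the camera to photograph its sole

TASK

We are photographing the old tools one by one before they are sold. Take the block plane out of the wooden drawer and hold it up in front of the camera on the little tripod so that its sole (underside) can be photographed: sole square to the lens, the plane about 20 cm in front of the lens and centred in the picture, its length along the picture's long side (either way round). Do not move the camera or disturb the other tools, and finish while still holding the plane there, quite still in the air: do not put it down or let go.

Things in the scene. Friction and masses are not known exactly. Their poses are not given: they have to be found in the camera images.
- block_plane: block plane: steel, 160 mm long, 50 wide, 46 high, 0.5-0.75 kg, lying on its sole; brass knob near the toe, lever cap sloping up to the heel. Grip across the width by its flat sides: 50 mm apart, 30 mm high over the middle 66 mm; the cap is 35 mm high between them, 46 at the heel. Origin: centre of the sole, within 12 mm of balance. x to the toe, y across, z up out of the sole (the sole faces -z)
- lens (a point): centre of the front glass of a black compact camera (body 106 x 60 x 28 mm, lens barrel 42-56 mm wide) on a loose table tripod (feet within 87 mm of its centre, 0.65 kg), about 118 mm above the bench, looking up at 55 degrees roughly towards the robot. x: optical axis, out of the lens to the subject; y: level, along the picture's and body's long side; z: up in the picture
- drawer: shallow wooden drawer standing fixed on the bench: 260 (x) by 370 mm (y), walls 60 mm high, 10 thick; front board (-x, with a knob, towards the robot) 74 high, 386 wide; inner floor 10 mm above the bench. Origin: centre of its underside. In it, about 100 mm apart in y and each roughly along x, lie the block plane, the sharpening stone and the wrench, in any order
- oilstone: bystander in the drawer: a grey sharpening stone in a dark wooden base, a plain block 172 x 58 x 32 mm, lying along its own x. Origin: the centre of its underside
- wrench: bystander in the drawer: a flat steel wrench about 190 mm long lying along its own x. Origin: the middle of its underside
- jar: bystander on the bench: an amber glass jar with a steel lid, 66 mm in diameter and 85 mm high. Origin: the centre of its underside
- hammer: bystander on the bench, on the robot's left past the camera: a hammer 260 mm long lying along its own x. Origin: middle of its length, on the underside
There are look-alikes about, which are no part of the job. Leave any green look-alike of the block_plane alone.

How it is judged:
By the outcome, as a careful person would: the job done as asked, in the order asked, and still so for the second after the job is handed in, while the arm keeps its last pose, push and grip.
It also fails if it takes over 35 s, if anything falls off the work surface, if the arm or the gripper's body presses on something with over 40 N, if the wrist force passes 120 N, or if a joint passes its speed limit or range.

ROBOT

A 6-joint arm with a two-finger parallel gripper is mounted at the origin on the work surface. World frame = base frame: x ahead of the robot, y to its left, z up, the work surface at z = 0. Lengths are in m, angles in rad, forces in N, time in s.
With the tool pointing down it reaches from about 0.3 to 0.775 m from the base axis. Payload 14.6 kg.
Tool frame: the origin (TCP) lies at the very end of the fingers, on their centre line; the grasp point (between the pads) lies 19 mm behind it; z points along the fingers, y is the line along which they close (so a half turn about z gives the same grasp; the last joint's range is limited). The gripper opens to 85 mm and grips with 20 to 120 N. Pads are 22 mm wide; open, the fingers measure 114 mm over their backs; the gripper's body (76 mm by 85 mm) begins 54 mm behind the grasp point. The pads swing forward as they close: fully open they stand 13 mm farther back than shut.
Start: joints at [-1.178, 0.3, 1.521, -0, 1.321, -0.067], TCP at [0.244, -0.493, 0.231] pointing down, gripper open.
Joint ranges: [-3.03, 3.03], [-0.79, 2.21], [0.23, 2.52], [-1.04, 4.18], [0, 3.07], [-2.55, 2.55]. Speed limits (rad/s): [2.22, 2.22, 2.57, 3.14, 3.14, 3.14].

INTERFACE

Orientations are given as a rotation vector (axis times angle).
In Python, from bench import bot, grab_frame, get_calibration gives the robot as it stands.
- The arm moves only by the tool send_rows, never from a script. Its argument "increments" is a list of rows, each a list of 3 entries, a list of its own where there are three numbers: the turn, a rotation vector about the tool's x, y, z in degrees, then the shift along the tool's x, y, z in m, then the opening, from 0 (shut) to 1 (fully open). In form: [[[ax, ay, az], [tx, ty, tz], grip], ...]. A call has 1 to 5 rows; each row shifts and turns the commanded pose from where the row before left it, along the tool's axes as they then stand; what a row does not reach is not made up. A row lasts 1/8 s, in which the tool goes at most 62.5 mm and 10.7 degrees, less where a joint would pass 70% of its speed; a pose out of reach is approached as far as the arm can. A call with a gripper value outside its range is refused whole. The fingers move at their own pace and stop on an object; the grip force is fixed at half the most. Time passes only in rows, so rows that do not move let the fingers close. It gives the time, the measured TCP pose, the force, the opening and the grip force at its end, in the units of the state.
- bot.state(): the state, without advancing time (a new reading comes with each control period).
- grab_frame(name): name is "side" or "top"; returns the picture (400x640x3 uint8, red, green, blue); there is no depth.
- get_calibration(name): a dict with "K" (3x3 intrinsics, pixels), "view" (4x4, takes a point from world to camera coordinates). Camera axes: x right, y down, z forward; pixel columns grow to the right and rows downward; lengths in m; the calibration is good to about 2 mm. A picture is of the moment at which its call begins. get_calibration takes no time and is no camera call.
- bot.close_job(): hands the job in; it is judged then, once.
The state is a dict: "t": time; "joint_positions": joint angles; "qvel": joint speeds; "joint_efforts": joint torques, N m; "ee_pos": TCP position; "ee_rot": TCP orientation; "force": force on the tool from outside, world axes, zero at the start; "moment": the same for the moment, N m; "width": finger opening in m; "grasp_force": force on a finger pad.
Only numpy, scipy, OpenCV 4.12 (cv2) and the standard library are available. Lean on these libraries where they do the work, as an engineer would, in place of code of your own. Each camera call takes 0.05 s, during which the arm holds its last target. There are 200 camera calls.

## Working session

There is one attempt and no reset: what is moved stays moved. The work goes in short steps, Python scripts to look and compute and a tool call to move; the robot and the scene stay as the last step left them, time stands still between calls to the robot, and variables do not carry over. Pictures are saved under pics/ and viewed, at most 10 in all, crops included, and the job is handed in when it is done.

Besides the shell and the picture viewer there is one more tool, called after "Call:" as name(argument=value, ...) on one line, values as JSON. send_rows: Moves the arm, as the interface text tells. Its arguments: {"type":"object","properties":{"increments":{"type":"array","items":{"type":"array"}}},"required":["increments"]}

```bash
mkdir -p pics; ls; python3 - <<'E'
from bench import bot, grab_frame, get_calibration
import cv2, numpy as np
for n in ("side","top"):
    cv2.imwrite(f"pics/{n}0.png", cv2.cvtColor(grab_frame(n),cv2.COLOR_RGB2BGR))
    c=get_calibration(n); print(n,np.round(c["K"],1).tolist(),np.round(c["view"],3).tolist())
print(bot.state())
E
```

```text
pics
side [[368.7, 0.0, 318.2], [0.0, 368.7, 197.0], [0.0, 0.0, 1.0]] [[-0.977, -0.212, 0.022, 0.517], [-0.125, 0.487, -0.865, 0.093], [0.173, -0.847, -0.502, 1.035], [0.0, 0.0, 0.0, 1.0]]
top [[416.6, 0.0, 320.9], [0.0, 416.6, 200.7], [0.0, 0.0, 1.0]] [[-0.022, -1.0, -0.019, 0.11], [-0.997, 0.023, -0.075, 0.499], [0.075, 0.018, -0.997, 1.151], [0.0, 0.0, 0.0, 1.0]]
{'t': 0.1, 'joint_positions': array([-1.17763636e+00,  3.00410781e-01,  1.52153832e+00, -2.18016986e-05,
        1.32066720e+00, -6.66060649e-02]), 'qvel': array([ 4.55145383e-05, -7.72363009e-04, -2.38631981e-03, -1.03007589e-03,
        5.08031896e-04, -1.53997210e-03]), 'joint_efforts': array([ 2.90364995e-03, -5.44373631e+01, -3.62371588e+01,  1.29582386e-05,
        3.00326647e-03,  6.24945028e-05]), 'ee_pos': array([ 0.24396552, -0.4926973 ,  0.23077248]), 'ee_rot': array([-3.05796489e+00, -7.15633564e-01,  2.94015584e-04]), 'force': array([-0.59204395,  0.23432952,  0.42287339]), 'moment': array([-0.02443118, -0.01317847, -0.06191217]), 'grasp_force': 0.0, 'width': 0.08536091952160609}
```

View pics/side0.png

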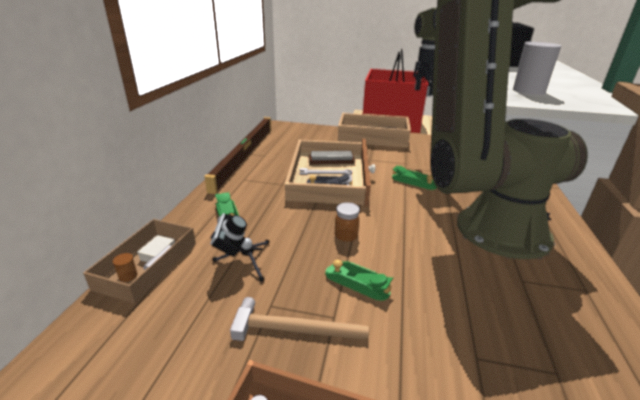

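View pics/top0.png

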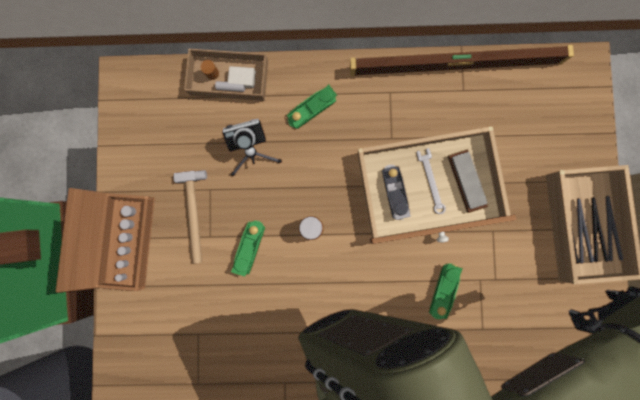

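The top view shows the plane in the drawer at about (396,192), with its brass knob (toe) at (393,173). The wrench is at (431,182) and the stone at (468,180). The camera is at (244,136) with its tripod centre near (252,153), and the jar is at (311,228). I'll zoom in on the plane and camera.

```bash
python3 - <<'E'
import cv2, numpy as np
t=cv2.imread("pics/top0.png"); s=cv2.imread("pics/side0.png")
a=cv2.resize(t[100:200,205:305],(400,400),interpolation=cv2.INTER_CUBIC)
b=cv2.resize(t[150:250,355:455],(400,400),interpolation=cv2.INTER_CUBIC)
cv2.imwrite("pics/c1.png",np.hstack([a,b]))
c=cv2.resize(s[190:290,190:290],(400,400),interpolation=cv2.INTER_CUBIC)
d=cv2.resize(s[130:230,280:380],(400,400),interpolation=cv2.INTER_CUBIC)
cv2.imwrite("pics/c2.png",np.hstack([c,d]))
E
```

```text
(no output)
```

View pics/c1.png

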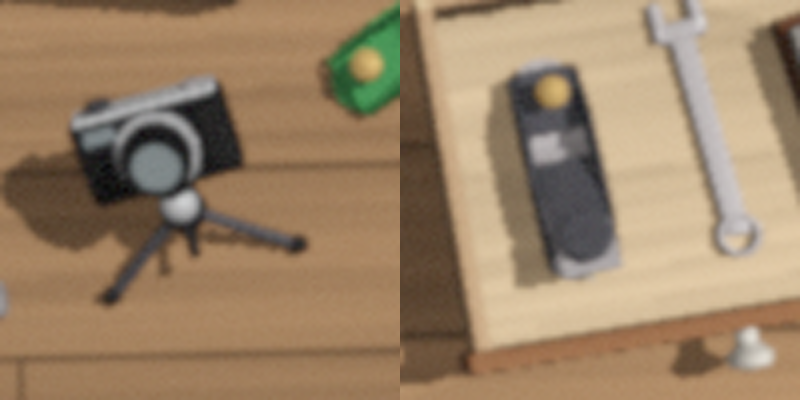

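View pics/c2.png

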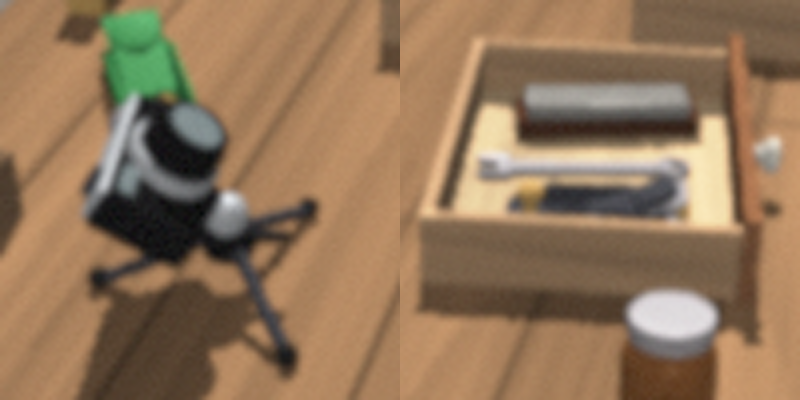

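The crops show the lens glass at about (244,141) in top and (240,221.5) in side. The plane runs from toe (491,165.5 → full-image 390.8,165.5) to heel (402,218). Next I'll compute positions.

```bash
cat > h.py <<'E'
import numpy as np, cv2
from bench import bot, grab_frame, get_calibration
from scipy.spatial.transform import Rotation as R
def ray(n,p):
    c=get_calibration(n); V=np.array(c["view"]); K=np.array(c["K"])
    d=V[:3,:3].T@np.linalg.solve(K,[p[0],p[1],1]); return -V[:3,:3].T@V[:3,3], d/np.linalg.norm(d)
def onz(n,p,z):
    o,d=ray(n,p); return o+d*(z-o[2])/d[2]
def tri(pt,ps):
    A=0;b=0
    for n,p in (("top",pt),("side",ps)):
        o,d=ray(n,p); M=np.eye(3)-np.outer(d,d); A=A+M; b=b+M@o
    x=np.linalg.solve(A,b)
    return x,[np.linalg.norm(np.cross(x-ray(n,p)[0],ray(n,p)[1])) for n,p in (("top",pt),("side",ps))]
E
python3 - <<'E'
from h import *
T=lambda x,y:(205+(x+.5)/4-.5,100+(y+.5)/4-.5)
P=lambda x,y:(355+(x-400+.5)/4-.5,150+(y+.5)/4-.5)
S=lambda x,y:(190+(x+.5)/4-.5,190+(y+.5)/4-.5)
print("lens",tri(T(157,166),S(199,127)))
ang=lambda v:np.degrees(np.arctan2(v[1],v[0]))
for a,b,z in (((73,122),(215,83),.13),((97,203),(240,163),.09)):
    A=onz("top",T(*a),z);B=onz("top",T(*b),z); print("body",A,B,np.linalg.norm(A-B),ang(A-B))
print("sidebar", [ (A:=tri(T(73,122),S(90,210)))])
h,t=onz("top",P(588,272),.02),onz("top",P(543,62),.02)
print("plane",h,t,(h+t)/2,np.linalg.norm(t-h),ang(t-h))
for a,b in (((555,270),(513,85)),((617,262),(575,68))):
    A=onz("top",P(*a),.02);B=onz("top",P(*b),.02);print(A,B,ang(B-A))
print("knob",onz("top",P(552,92),.045))
E
```

```text
lens (array([0.65344494, 0.29436545, 0.11496401]), [np.float64(0.0016593971490371326), np.float64(0.00165939714903708)])
body [0.68201856 0.34618828 0.13      ] [0.70519337 0.25369325 0.13      ] 0.09535408747620033 104.06600579853554
body [0.63667677 0.34045379 0.09      ] [0.66128833 0.24416122 0.09      ] 0.09938806420019484 104.33736942105887
sidebar [(array([0.69135036, 0.35545149, 0.09365369]), [np.float64(8.210138108548255e-05), np.float64(8.21013810854164e-05)])]
plane [ 0.44838744 -0.12596881  0.02      ] [ 0.59699777 -0.09978072  0.02      ] [ 0.5226926  -0.11287476  0.02      ] 0.15090012865930894 9.994047057721518
[ 0.45030508 -0.10306901  0.02      ] [ 0.58118854 -0.07815799  0.02      ] 10.776205500920463
[ 0.45490183 -0.1463853   0.02      ] [ 0.59216779 -0.12209631  0.02      ] 10.034526549047088
knob [ 0.57205766 -0.10143958  0.045     ]
```

Call:
send_rows(increments=[[[0,0,0],[0.052,-0.027,0],1],[[0,0,0],[0.052,-0.027,0],1],[[0,0,0],[0.052,-0.027,0.005],1],[[0,0,0],[0.052,-0.027,0.005],1],[[0,0,0],[0.052,-0.027,0.01],1]])

```text
t: 0.72
ee_pos: [0.418, -0.2549, 0.2113]
ee_rot: [3.059, 0.716, 0.001]
force: [0.6, -1.2, -0.9]
width: 0.0851
grasp_force: 0.0
```

Call:
send_rows(increments=[[[0,0,0],[0.052,-0.027,0.02],1],[[0,0,0],[0.052,-0.027,0.02],1],[[0,0,0],[0.052,-0.027,0.02],1],[[0,0,8],[0,0,0],1],[[0,0,8],[0,0,0],1]])

```text
t: 1.35
ee_pos: [0.521, -0.1139, 0.1505]
ee_rot: [-3.129, -0.278, 0.002]
force: [0.0, 0.3, 0.7]
width: 0.0852
grasp_force: 0.0
```

```bash
cat >> h.py <<'E'
def err(p,Rt):
    s=bot.state(); r=R.from_rotvec(s["ee_rot"])
    print("t",s["t"],"pos",s["ee_pos"].round(4),"turn",np.degrees((r.inv()*Rt).as_rotvec()).round(2),"shift",r.inv().apply(np.array(p)-s["ee_pos"]).round(4),"q",s["joint_positions"].round(2),"F",s["force"].round(1),"w",round(s["width"],4),"g",round(s["grasp_force"],1))
def frame(x,z):
    z=np.array(z)/np.linalg.norm(z);x=np.array(x)-np.dot(x,z)*z;x/=np.linalg.norm(x)
    return R.from_matrix(np.c_[x,np.cross(z,x),z])
cd=lambda a:np.cos(np.radians(a))
sd=lambda a:np.sin(np.radians(a))
G=frame([cd(10.3),sd(10.3),0],[0,0,-1])
E
python3 - <<'E'
from h import *
cv2.imwrite("pics/t1.png",cv2.resize(cv2.cvtColor(grab_frame("top"),cv2.COLOR_RGB2BGR)[120:270,330:530],(800,600),interpolation=cv2.INTER_CUBIC))
err([.521,-.113,.013],G)
E
```

```text
t 1.4 pos [ 0.521  -0.1142  0.1508] turn [-0.03  0.05 -0.56] shift [ 0.0004 -0.0011  0.1378] q [-0.28  0.34  1.66 -0.    1.14  1.12] F [ 0.3 -0.5  0.7] w 0.0854 g 0.0
```

View pics/t1.png

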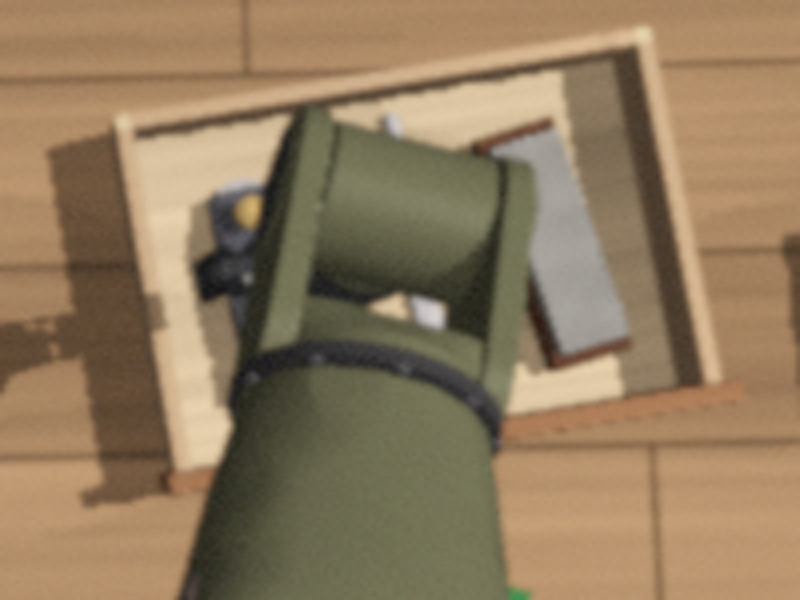

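The close look shows the left finger at (225,272) on the plane's left side, level with its middle, and the arm hides the rest. The pose matches the estimate, so I'm descending.

Call:
send_rows(increments=[[[0,0,0],[0,-0.001,0.04],1],[[0,0,0],[0,0,0.04],1],[[0,0,0],[0,0,0.03],1],[[0,0,0],[0,0,0.017],1],[[0,0,0],[0,0,0.009],1]])

```text
t: 2.02
ee_pos: [0.5208, -0.1138, 0.0149]
ee_rot: [-3.129, -0.284, 0.0]
force: [1.1, 0.5, 0.3]
width: 0.0853
grasp_force: 0.0
```

Call:
send_rows(increments=[[[0,0,0],[0,0,0.002],0.75],[[0,0,0],[0,0,0],0.6],[[0,0,0],[0,0,0],0.4],[[0,0,0],[0,0,0],0.2],[[0,0,0],[0,0,0],0]])

```text
t: 2.65
ee_pos: [0.5213, -0.1138, 0.0144]
ee_rot: [3.128, 0.283, 0.002]
force: [-1.5, 1.2, 6.2]
width: 0.0491
grasp_force: 64.0
```

Call:
send_rows(increments=[[[0,0,0],[0,0,0],0],[[0,0,0],[0,0,0],0],[[0,0,0],[0,0,0],0]])

```text
t: 3.02
ee_pos: [0.5214, -0.1137, 0.0144]
ee_rot: [3.128, 0.283, 0.002]
force: [-1.3, 0.9, 6.1]
width: 0.0491
grasp_force: 64.0
```

Call:
send_rows(increments=[[[0,0,0],[0,0,-0.01],0],[[0,0,0],[0,0,-0.025],0],[[0,0,0],[0,0,-0.04],0],[[0,0,0],[0,0,-0.05],0],[[0,0,0],[0,0,-0.05],0]])

```text
t: 3.65
ee_pos: [0.5202, -0.1136, 0.1901]
ee_rot: [-3.129, -0.283, 0.001]
force: [0.5, 0.2, -6.6]
width: 0.0483
grasp_force: 64.0
```

Call:
send_rows(increments=[[[0,0,0],[0,0,-0.05],0],[[0,0,0],[0,0,-0.05],0],[[0,0,0],[0,0,-0.04],0],[[0,0,0],[0,0,-0.02],0],[[0,0,0],[0,0,0],0]])

```text
t: 4.28
ee_pos: [0.5207, -0.1137, 0.3495]
ee_rot: [3.128, 0.283, 0.003]
force: [0.1, 0.4, -7.3]
width: 0.0489
grasp_force: 64.3
```

```bash
cat >> h.py <<'E'
yaw=104.2
u=np.array([cd(55)*cd(yaw+90),cd(55)*sd(yaw+90),sd(55)])
L=np.array([.6534,.2944,.1165])
H=frame([cd(yaw),sd(yaw),0],-u)
hold=L+u*(.200+.0044)
E
python3 - <<'E'
from h import *
err(hold,H); print(u,hold)
a=bot.state()
cv2.imwrite("pics/s2.png",cv2.cvtColor(grab_frame("side"),cv2.COLOR_RGB2BGR))
cv2.imwrite("pics/t2.png",cv2.cvtColor(grab_frame("top"),cv2.COLOR_RGB2BGR))
print(a["moment"])
E
```

```text
t 4.275 pos [ 0.5207 -0.1137  0.3495] turn [-26.58  28.54 -90.64] shift [ 0.0867 -0.3698  0.0654] q [-0.28  0.2   1.38 -0.    1.56  1.11] F [ 0.1  0.4 -7.3] w 0.0489 g 64.3
[-0.55605101 -0.14070254  0.81915204] [0.53974317 0.2656404  0.28393468]
[ 0.06241685 -0.08367427  0.00584752]
```

View pics/s2.png

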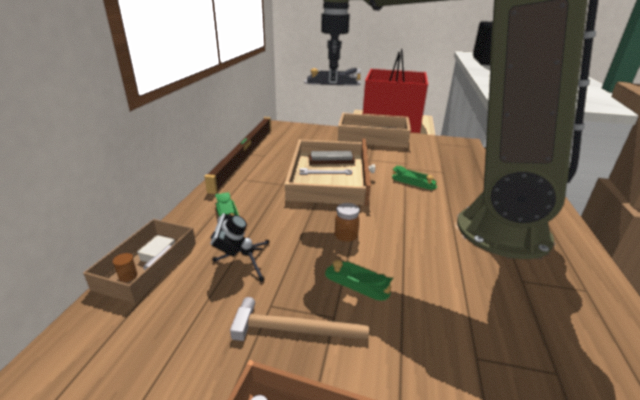

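The side view shows the plane held level at (333,77), and the drawer has only the wrench and stone left in it. Next come the yaw, then the tilt, then the travel.

Call:
send_rows(increments=[[[0,0,-5],[0,0,0],0],[[0,0,-10],[0,0,0],0],[[0,0,-10],[0,0,0],0],[[0,0,-10],[0,0,0],0],[[0,0,-10],[0,0,0],0]])

```text
t: 5.0
ee_pos: [0.5204, -0.1136, 0.3467]
ee_rot: [-2.776, -1.466, 0.003]
force: [0.4, 0.3, -5.7]
width: 0.0487
grasp_force: 64.0
```

Call:
send_rows(increments=[[[0,0,-10],[0,0,0],0],[[0,0,-10],[0,0,0],0],[[0,0,-10],[0,0,0],0],[[0,0,-10],[0,0,0],0],[[0,0,-9],[0,0,0],0]])

```text
t: 5.62
ee_pos: [0.5204, -0.1136, 0.3467]
ee_rot: [-1.918, -2.485, 0.002]
force: [0.4, -0.3, -6.8]
width: 0.0491
grasp_force: 64.0
```

Call:
send_rows(increments=[[[-5,0,0],[0,0,0],0],[[-8,0,0],[0,0,0],0],[[-9,0,0],[0,0,0],0],[[-8,0,0],[0,0,0],0],[[-5,0,0],[0,0,0],0]])

```text
t: 6.25
ee_pos: [0.5198, -0.1138, 0.3465]
ee_rot: [1.65, 2.122, 0.671]
force: [0.4, -0.0, -7.1]
width: 0.0488
grasp_force: 64.5
```

```bash
python3 - <<'E'
from h import *
err(hold,H)
err(hold+[0,0,.05],H)
E
```

```text
t 6.25 pos [ 0.5198 -0.1138  0.3465] turn [ 0.04 -0.11  0.03] shift [0.3627 0.0563 0.1165] q [-0.46 -0.07  1.77  0.46  1.01 -0.87] F [ 0.4 -0.  -7.1] w 0.0488 g 64.5
t 6.25 pos [ 0.5198 -0.1138  0.3465] turn [ 0.04 -0.11  0.03] shift [0.3627 0.085  0.0755] q [-0.46 -0.07  1.77  0.46  1.01 -0.87] F [ 0.4 -0.  -7.1] w 0.0488 g 64.5
```

Call:
send_rows(increments=[[[0,0,0],[0.03,0.007,0],0],[[0,0,0],[0.05,0.012,0.005],0],[[0,0,0],[0.05,0.012,0.01],0],[[0,0,0],[0.05,0.012,0.01],0],[[0,0,0],[0.05,0.012,0.01],0]])

```text
t: 6.88
ee_pos: [0.526, 0.1268, 0.3494]
ee_rot: [1.65, 2.126, 0.667]
force: [0.5, -0.7, -5.8]
width: 0.0488
grasp_force: 64.6
```

Call:
send_rows(increments=[[[0,0,0],[0.05,0.012,0.01],0],[[0,0,0],[0.045,0.009,0.01],0],[[0,0,0],[0.025,0.005,0.01],0],[[0,0,0],[0.012,0.002,0.01],0],[[0,0,0],[0,0,0],0]])

```text
t: 7.5
ee_pos: [0.5384, 0.2645, 0.3324]
ee_rot: [1.65, 2.126, 0.666]
force: [-0.7, 0.0, -6.3]
width: 0.0489
grasp_force: 64.4
```

```bash
python3 - <<'E'
from h import *
err(hold,H)
s=cv2.cvtColor(grab_frame("side"),cv2.COLOR_RGB2BGR);t=cv2.cvtColor(grab_frame("top"),cv2.COLOR_RGB2BGR)
cv2.imwrite("pics/s3.png",s);cv2.imwrite("pics/t3.png",t)
f=lambda i,x,y:cv2.resize(i[y:y+150,x:x+100],(400,600),interpolation=cv2.INTER_CUBIC)
cv2.imwrite("pics/v3.png",np.hstack([f(t,205,90),f(s,205,130)]))
E
```

```text
t 7.5 pos [0.5384 0.2645 0.3324] turn [-0.2  -0.07  0.16] shift [ 0.0008 -0.0263  0.0407] q [ 0.44  0.06  1.67 -0.15  0.82  0.26] F [-0.7  0.  -6.3] w 0.0489 g 64.4
```

View pics/v3.png

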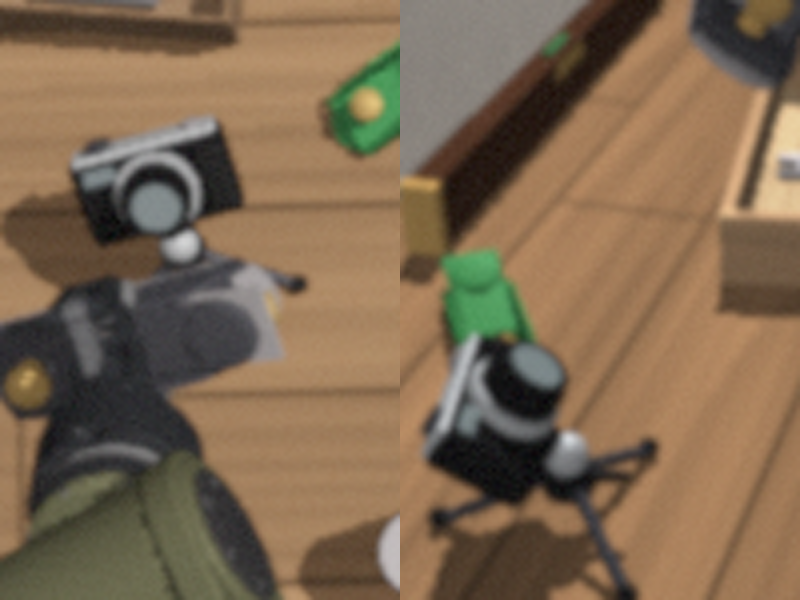

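The top crop shows the plane above the tripod with its knob at (28,383) and heel at about (280,355). The camera hasn't moved. Now for the last 49 mm.

Call:
send_rows(increments=[[[0,0,0],[0.001,-0.007,0.01],0],[[0,0,0],[0,-0.007,0.011],0],[[0,0,0],[0,-0.007,0.011],0],[[0,0,0],[0,-0.005,0.009],0],[[0,0,0],[0,0,0],0]])

```text
t: 8.22
ee_pos: [0.5405, 0.2659, 0.2848]
ee_rot: [1.65, 2.125, 0.668]
force: [-0.5, -0.4, -5.5]
width: 0.0488
grasp_force: 64.3
```

```bash
python3 - <<'E'
from h import *
err(hold,H)
s=cv2.cvtColor(grab_frame("side"),cv2.COLOR_RGB2BGR);t=cv2.cvtColor(grab_frame("top"),cv2.COLOR_RGB2BGR)
cv2.imwrite("pics/s4.png",s);cv2.imwrite("pics/t4.png",t)
f=lambda i,x,y:cv2.resize(i[y:y+100,x:x+100],(400,400),interpolation=cv2.INTER_CUBIC)
cv2.imwrite("pics/v4.png",np.hstack([f(t,190,110),f(s,195,90)]))
E
```

```text
t 8.225 pos [0.5405 0.2659 0.2848] turn [-0.09 -0.07  0.13] shift [-0.0001 -0.0011  0.0003] q [ 0.44  0.1   1.73 -0.17  0.71  0.28] F [-0.5 -0.4 -5.5] w 0.0488 g 64.3
```

View pics/v4.png

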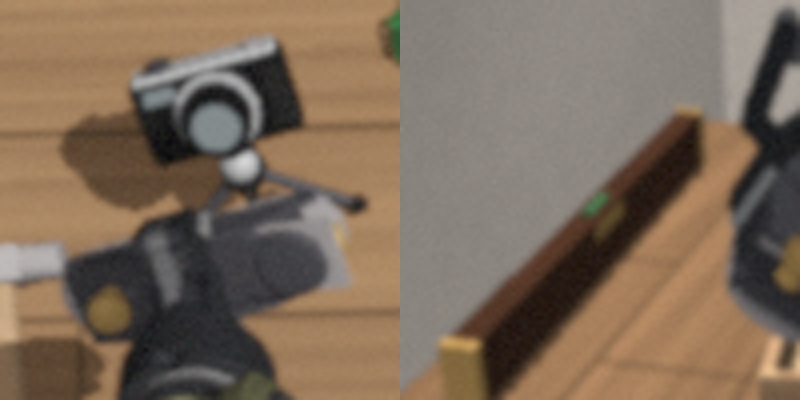

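The top crop shows the held plane's toe end at about (65,262)-(97,340) and heel end at (325,195)-(352,285), with the lens at (215,127). I'll check the centring.

```bash
python3 - <<'E'
from h import *
T=lambda x,y:(190+(x+.5)/4-.5,110+(y+.5)/4-.5)
y=np.array([cd(yaw),sd(yaw),0]); z=np.cross(u,y)
for h in (0.2,0.19,0.22):
  for p in ((65,262),(97,340),(325,195),(352,285)):
    o,d=ray("top",T(*p)); X=o+d*(np.dot(L+h*u-o,u)/np.dot(d,u)); print(h,p,"along",round(np.dot(X-L,y)*1e3),"up",round(np.dot(X-L,z)*1e3))
def m(p):
    c=get_calibration("top");q=np.array(c["view"])@[*p,1];k=np.array(c["K"])@q[:3];return ((k[:2]/k[2]-[190,110]+.5)*4-.5).round()
print("lens px",m(L),"expected sole corners",[m(L+.2*u+a*.08*y+b*.025*z) for a in(1,-1) for b in(1,-1)])
E
```

```text
0.2 (65, 262) along 74 up -23
0.2 (97, 340) along 75 up 28
0.2 (325, 195) along -72 up -20
0.2 (352, 285) along -71 up 37
0.19 (65, 262) along 76 up -18
0.19 (97, 340) along 77 up 33
0.19 (325, 195) along -71 up -15
0.19 (352, 285) along -70 up 42
0.22 (65, 262) along 68 up -31
0.22 (97, 340) along 69 up 18
0.22 (325, 195) along -74 up -28
0.22 (352, 285) along -73 up 27
lens px [217. 128.] expected sole corners [array([ 86., 338.]), array([ 52., 261.]), array([362., 262.]), array([336., 183.])]
```

The plane is centred to within about 3 mm. One more look will show whether it has pitched in the grip.

```bash
python3 - <<'E'
from h import *
s=cv2.imread("pics/s4.png");a=cv2.imread("pics/s2.png")
f=lambda i,x,y:cv2.resize(i[y:y+100,x:x+100],(400,400),interpolation=cv2.INTER_CUBIC)
cv2.imwrite("pics/v5.png",np.hstack([f(a,285,30),f(s,360,90)])if 0 else np.hstack([f(a,285,30),f(s,355,90)]) if 0 else np.hstack([f(a,285,30),f(s,365,90)]) if 0 else np.hstack([f(a,285,30),f(s,370-100,90)]))
y=np.array([cd(yaw),sd(yaw),0]); z=np.cross(u,y)
def m(n,p,x0,y0):
    c=get_calibration(n);q=np.array(c["view"])@[*p,1];k=np.array(c["K"])@q[:3];return ((k[:2]/k[2]-[x0,y0]+.5)*4-.5).round()
print("side expected (crop 270,90)",[m("side",L+.2*u+a*.08*y+b*.025*z,270,90) for a in(1,-1) for b in(1,-1)])
E
```

```text
side expected (crop 270,90) [array([110., 356.]), array([ 21., 301.]), array([114., 227.]), array([ 40., 178.])]
```

View pics/v5.png

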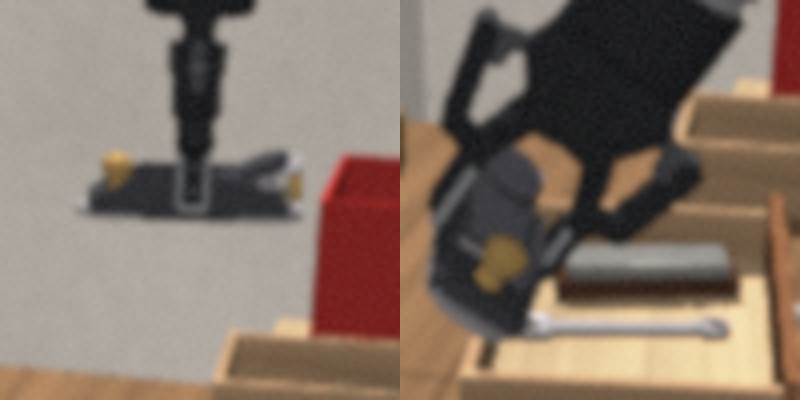

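The left crop shows the plane level at lift, gripped at mid-length (sole from (80,210) to (300,215)). On the right, the toe corners sit near (432,295) and (525,338), against a predicted (421,301) and (510,356). A quick number check on pitch follows.

```bash
python3 - <<'E'
from h import *
y=np.array([cd(yaw),sd(yaw),0]); z=np.cross(u,y)
def m(n,p,x0,y0):
    c=get_calibration(n);q=np.array(c["view"])@[*p,1];k=np.array(c["K"])@q[:3];return ((k[:2]/k[2]-[x0,y0]+.5)*4-.5).round(1)
# lift: near (+y side) sole edge
c=np.array([.5207,-.1137,.3451]);x=np.array([cd(10.5),sd(10.5),0]);w=np.array([-sd(10.5),cd(10.5),0])
print("lift toe/heel near edge",m("side",c+.08*x+.025*w,285,30),m("side",c-.08*x+.025*w,285,30), "far",m("side",c+.08*x-.025*w,285,30),m("side",c-.08*x-.025*w,285,30))
T=lambda x,y:(190+(x+.5)/4-.5,110+(y+.5)/4-.5); S=lambda x,y:(270+(x-400+.5)/4-.5,90+(y+.5)/4-.5)
def fr(X): d=X-L; return (np.array([d@u,d@y,d@z])*1e3).round(1)
X,e=tri(T(108,312),S(500,258)); print("knob axis,along,up",fr(X),e)
X,e=tri((355+37.6,150+22.6),(0,0)) if 0 else (0,0)
for a,b in (((80,301),(470,322)),((65,262),(432,293)),((97,340),(527,338))):
  X,e=tri(T(*a),S(*b)); print("toe",fr(X),e)
E
```

```text
lift toe/heel near edge [ 75.7 215.9] [305.6 222.6] far [ 80.1 199.7] [300.8 206.1]
knob axis,along,up [229.9  55.   -1.2] [np.float64(0.00030195288224365327), np.float64(0.0003019528822436899)]
toe [201.6  74.2   1.2] [np.float64(0.00012899534182045917), np.float64(0.00012899534182044635)]
toe [202.9  73.1 -22.6] [np.float64(0.0011492630130199087), np.float64(0.0011492630130200698)]
toe [208.6  72.6  26.2] [np.float64(0.0023376720388852616), np.float64(0.00233767203888532)]
```

Sole distance is about 200 mm, centring is within about 2 mm, and the pitch is flat. I'll settle briefly and hand in.

Call:
send_rows(increments=[[[0,0,0],[0,-0.001,0],0],[[0,0,0],[0,0,0],0],[[0,0,0],[0,0,0],0],[[0,0,0],[0,0,0],0]])

```text
t: 8.82
ee_pos: [0.5398, 0.2658, 0.2855]
ee_rot: [1.649, 2.123, 0.67]
force: [-0.5, 0.6, -7.0]
width: 0.0489
grasp_force: 64.4
```

```bash
python3 -c "
from h import *
err(hold,H); print(abs(bot.state()['qvel']).max()); print(bot.close_job())"
```

```text
t 8.825 pos [0.5398 0.2658 0.2855] turn [ 0.01 -0.08  0.12] shift [-0.0002 -0.001   0.0012] q [ 0.44  0.1   1.74 -0.17  0.71  0.28] F [-0.5  0.6 -7. ] w 0.0489 g 64.4
0.0031907691604599006
the job is handed in; nothing more can be done
None
```

The job is handed in at 8.8 s with the arm still holding the block plane in front of the camera: its sole is square to the lens at about 20 cm, centred to within about 3 mm by my measurements, with its length along the picture's long side; in the pictures I took, the camera and the other tools had not moved.

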